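# Cover the find and index the specimen shuttle

### The job

The bone fragment is already in the well of the specimen shuttle: close the shuttle's hinged cover fully over it, then take the shuttle's orange grip and slide the shuttle along its rail to the blue index clamp until the clamp's ball drops into the shuttle's notch, without running on past it. Finish while still pinching the orange grip between the fingers, with the shuttle resting steady in that notch; leave the other things on the bench where they are.

Things in the scene. Friction and masses are not known exactly. Their poses are not given: they have to be found in the camera images.
- guide: aluminium guide fixed to the bench: base plate 150 x 300 x 10 mm with a steel rail on it. Origin on the bench under the middle of the rail. Its y axis is the sliding direction, z is up; the orange grip is on its -x side, the clamps on its +x side.
- carriage (a joint): position of the black shuttle along the guide's +y axis, m; 0 = middle of the rail, hard stops at -0.10 and +0.10. Slides with about 1 N of friction and stays where it is left. The shuttle weighs about 0.3 kg; its plate is 75 x 80 mm, top 36 mm above the bench; on it stands an open grey well 72 x 70 mm outside, rim 56 mm above the bench.
- cover (a joint): angle of the grey framed clear cover, rad; 0 = fully shut, grows as it opens, 1.8 = widest. Stiff hinge (about 0.035 N m friction): it stays at any angle and must be pushed all the way down.
- cover_hinge (a point): middle of the cover's hinge line, on the +x side of the shuttle, 56.5 mm above the bench; its axes are those of the guide and the hinge line runs along y. The cover is 70 mm long along the hinge, reaches 72 mm from it and is 6 mm thick; shut, it lies from the hinge toward the guide's -x with its top 62.5 mm above the bench, and opened about 1.6 rad it stands upright, its outer face toward +x.
- cover_edge (a point): middle of the cover's free edge, mid thickness
- grip (a point): point on the shuttle's upright orange grip 72 mm above the bench; axes those of the guide. The grip is a block 24 mm (guide x) by 14 mm (guide y) from 36 to 84 mm above the bench, 75 mm toward -x from the shuttle's middle, with 24 mm free to the well; pinch it from above with the fingers closing along the guide's y.
- notch (a point): notch on the shuttle's +x edge, between two upright steel ridges (6 mm across, 13.2 mm apart); same place along the rail as grip and hinge middle. The clamp's ball touches a ridge about 13 mm before the notch, resists with up to about 5 N until about 7 mm before it, then draws the shuttle into the notch with 2 to 3 N and resists leaving it with about 5 N.
- clamp_blue: blue index clamp fixed on the +x side of the guide, 28 mm along the rail, 57 mm tall from the bench with its round blue thumb knob; a sprung steel ball (10 mm) sticks out toward the shuttle. Origin 10 mm above the bench under the ball's middle, axes those of the guide: the shuttle is at the notch when notch and this origin have the same guide y.
- clamp_white: white index clamp, built alike, at the other end of the rail; not the one wanted. Which of the two is toward the guide's +y changes.
- bone: tan bone fragment 16 x 28 x 10 mm, loose in the well; origin under its middle
- well (a point): middle of the well's floor, 36 mm above the bench; inside 62 x 60 mm, 20 mm deep
- dropper_bottle: bystander: red squeeze bottle with amber nozzle, 43 x 106 mm, loose
- vial: bystander: small vial with blue cap, 22 x 48 mm, loose
- card_box: bystander: white card box 60 x 85 x 35 mm, loose

How it is judged (in metres and radians):
On the way, in this order (a step that is already met when the one before it is completed fails the run):
1. the cover is fully shut over the bone fragment (value of joint cover below 0.06 rad and horizontal distance between bone and well below 0.03 m), for 0.2 s.
2. the shuttle is in the notch of the blue clamp, cover shut (value of joint cover below 0.06 rad and y of notch in the frame of clamp_blue between -0.003 and 0.003 m), for 0.2 s.
At the end, for the whole second after the job is handed in: The program ends holding: the fingers press both halves of the orange grip with more than 0.5 N, the shuttle is at rest (under 5 mm/s) with its notch within 3 mm of the blue clamp's ball along the rail, the cover is shut (under 0.06 rad) and the bone fragment lies in the well (all of step 2 and horizontal distance between bone and well below 0.03 m and z of bone in the frame of well between -0.005 and 0.018 m and velocity of joint carriage between -0.005 and 0.005 m/s and contact force between the fingers and cheek_a above 0.5 N and contact force between the fingers and cheek_b above 0.5 N); the arm keeps its last pose, push and grip.
It fails at once if the shuttle runs on past the blue clamp's notch by more than 12 mm ((y of clamp_blue in the frame of guide above 0 m and y of notch in the frame of clamp_blue above 0.012 m) or (y of clamp_blue in the frame of guide below 0 m and y of notch in the frame of clamp_blue below -0.012 m)).
It fails at once if a bystander is moved by more than 20 mm (distance of any of dropper_bottle, vial, card_box from where it was at the start of the episode above 0.02 m).
It also fails if it takes over 51 s, if anything falls off the work surface, if the arm or the gripper's body presses on something with over 40 N, if the wrist force passes 120 N, or if a joint passes its speed limit or range.

### The arm

A 6-joint arm with a two-finger parallel gripper is mounted at the origin on the work surface; the furniture and walls round the work are solid. World frame = base frame: x ahead of the robot, y to its left, z up, the work surface at z = 0. Lengths are in mm, angles in rad, forces in N, time in s.
With the tool pointing down it reaches from about 350 to 975 mm from the base axis. Payload 7.1 kg.
Tool frame: the origin (TCP) lies midway between the tips of the shut fingers; the grasp point (between the pads) lies 19 mm behind it (ctrl.grasp_offset is the distance from the TCP to the grasp point, in mm); z points along the fingers, y is the line along which they close (so a half turn about z gives the same grasp; the last joint's range is limited). The gripper opens to 88 mm and grips with 3 to 60 N. Pads are 20 mm wide; open, the fingers measure 115 mm over their backs; the gripper's body (75 mm by 178 mm) begins 61 mm behind the grasp point.
Start: joints at [1.223, 0.423, 1.63, -0, 1.089, -0.019], TCP at [201.785, 591.513, 222.675] pointing down, gripper open.
Joint ranges: [-3, 3], [-0.9, 2.11], [0.09, 2.58], [-1.31, 4.45], [0.11, 2.69], [-2.54, 2.54]. Speed limits (rad/s): [2.39, 2.39, 3.01, 3.14, 3.14, 3.14].

### API

Orientations are given as a rotation vector (axis times angle).
In Python, from workcell import ctrl gives the robot as it stands. The module is installed in compiled form; this text tells all that it offers.
- The arm moves only by the tool servo_tool, never from a script. Its argument "rows" is a list of rows, each a list of 7 numbers: the turn, a rotation vector about the tool's x, y, z as a fraction of full scale, then the shift along the tool's x, y, z as a fraction of full scale, then the finger opening in mm, from 0 to 87.8. A call has 1 to 10 rows; each row is the pose to reach, as a shift and turn from the pose commanded when the call began, along the tool's axes at that moment; what a row does not reach only later rows make up. Full scale, the value 1, is 20 cm for a shift and 1.5 rad for a turn. A row lasts 1/8 s, in which the tool goes at most 62.5 mm and 10.7 degrees, less where a joint would pass 70% of its speed; a pose out of reach is approached as far as the arm can. A call with a number of a shift or a turn outside -1 to 1 is refused whole. A call with a gripper value outside its range is refused whole. The fingers move at their own pace and stop on an object; the grip force is fixed at half the most. Time passes only in rows, so rows that repeat a pose let the fingers close. It gives the time, the measured TCP pose, the force, the opening and the grip force at its end, in the units of the state.
- ctrl.get_obs(): the state, without advancing time (a new reading comes with each control period).
- ctrl.get_image(name): name is "scene" or "top"; returns (picture, depth): 420x560x3 uint8, red, green, blue; 420x560 float32, mm along the optical axis (not along the pixel's ray), 0 where there is no reading.
- ctrl.camera_info(name): a dict with "intrinsics" (3x3 intrinsics, pixels), "k1" (the pictures are not rectified: a ray, as slopes to the right and down, at radius r is drawn at 1 + k1 r^2 times it, then the intrinsics apply), "R" (3x3) and "t" (3): a world point X has camera coordinates R X + t. Camera axes: x right, y down, z forward; pixel columns grow to the right and rows downward; lengths in mm; the calibration is good to about 2 mm. A picture is of the moment at which its call begins. camera_info takes no time and is no camera call.
- ctrl.close_job(): hands the job in; it is judged then, once.
The state is a dict: "t": time; "qpos": joint angles; "qvel": joint speeds; "joint_torque": joint torques, N m; "ee_pos": TCP position; "orientation": TCP orientation; "ft_force": force on the tool from outside, world axes, zero at the start; "moment": the same for the moment, N m; "width": finger opening in mm; "grasp_force": force on a finger pad.
Only numpy, scipy, OpenCV 4.12 (cv2) and the standard library are available. Lean on these libraries where they do the work, as an engineer would, in place of code of your own. Each camera call takes 0.05 s, during which the arm holds its last target. There are 200 camera calls.

## Working session

There is one attempt and no reset: what is moved stays moved. The work goes in short steps, Python scripts to look and compute and a tool call to move; the robot and the scene stay as the last step left them, time stands still between calls to the robot, and variables do not carry over. Pictures are saved under pics/ and viewed, at most 10 in all, crops included, and the job is handed in when it is done.

Besides the shell and the picture viewer there is one more tool, called as name([rows], argument=value, ...), one row to a line, values as JSON. servo_tool: Moves the arm, as the interface text tells. Its arguments: {"type":"object","properties":{"rows":{"type":"array","items":{"type":"array","items":{"type":"number"}}}},"required":["rows"]}

```bash
mkdir -p pics; cat > h.py <<'E'
import numpy as np, cv2
from workcell import ctrl
def cloud(name):
    im,d=ctrl.get_image(name); c=ctrl.camera_info(name); K=np.array(c["intrinsics"]);k1=c["k1"]
    h,w=d.shape; u,v=np.meshgrid(np.arange(w),np.arange(h))
    x=(u-K[0,2])/K[0,0]; y=(v-K[1,2])/K[1,1]
    a,b=x.copy(),y.copy()
    for _ in range(8):
        s=1+k1*(a*a+b*b); a,b=x/s,y/s
    P=np.stack([a*d,b*d,d],-1)
    X=(P-np.array(c["t"]))@np.array(c["R"])
    X[d==0]=np.nan
    return im,X
E
python3 - <<'E'
from h import *
o=ctrl.get_obs(); print(o["t"],o["ee_pos"],o["orientation"],o["width"])
for n in("scene","top"):
    im,X=cloud(n); np.savez(n,im=im,X=X); cv2.imwrite(f"pics/{n}0.png",im[...,::-1])
    print(n,ctrl.camera_info(n))
E
```

```text
0.0 [201.59035024 591.02078134 221.9190918 ] [-5.14048444e-01 -3.09900152e+00  2.31107306e-03] 87.86967780701325
scene {'intrinsics': array([[520.41113117,   0.        , 283.11802009],
       [  0.        , 520.41113117, 209.11725524],
       [  0.        ,   0.        ,   1.        ]]), 'k1': 0.034570687125060146, 'R': array([[-0.43895585, -0.89850737,  0.00150485],
       [-0.39509601,  0.19151503, -0.89845486],
       [ 0.80698012, -0.39497657, -0.43906332]]), 't': array([447.51959499, 224.15957321, 882.10967177])}
top {'intrinsics': array([[479.68684298,   0.        , 274.36150324],
       [  0.        , 479.68684298, 210.22306465],
       [  0.        ,   0.        ,   1.        ]]), 'k1': -0.04843057126997043, 'R': array([[-0.00112933, -0.99983368, -0.01820254],
       [-0.99620941,  0.00270813, -0.08694521],
       [ 0.08698004,  0.01803535, -0.99604679]]), 't': array([ 244.75846927,  516.56494779, 1136.69233511])}
```

View pics/scene0.png

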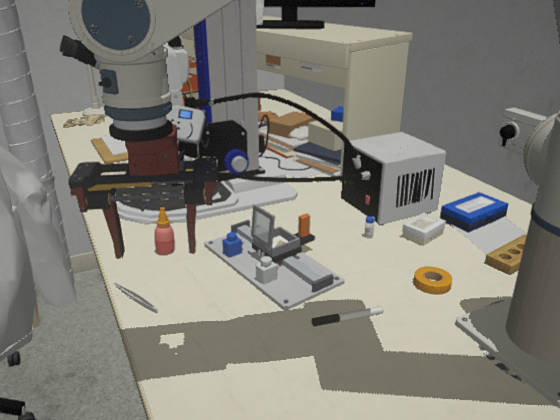

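View pics/top0.png

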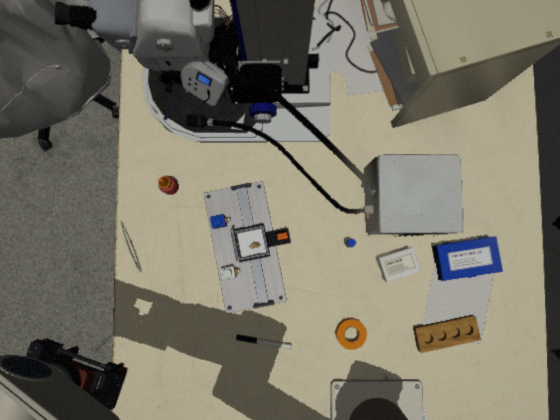

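```bash
python3 - <<'E'
from h import *
for n in("scene","top"):
    f=np.load(n+".npz"); im,X=f["im"],f["X"]
    hsv=cv2.cvtColor(im,cv2.COLOR_RGB2HSV)
    for name,lo,hi in(("orange",(5,150,120),(20,255,255)),("blue",(95,120,60),(125,255,255)),("red",(0,150,60),(4,255,255))):
        m=cv2.inRange(hsv,lo,hi)
        k,l,s,c=cv2.connectedComponentsWithStats(m)
        for i in range(1,k):
            if s[i,4]>25:
                p=X[l==i]; print(n,name,s[i],c[i].round(1),np.nanmedian(p,0).round(1),np.nanpercentile(p,5,0).round(),np.nanpercentile(p,95,0).round())
E
```

```text
scene orange [190  62   6   6  26] [192.   64.7] [1507.3  140.1  215.4] [1499.  129.  208.] [1514.  150.  224.]
scene orange [189  76   8  15  90] [192.9  82.9] [1531.9  134.8  146.7] [870. 121. 119.] [1544.  335.  283.]
scene orange [182  83   7   9  44] [185.2  87.7] [1520.8  169.5  129.1] [1513.  159.  118.] [1529.  180.  144.]
scene orange [157 207  13  20 152] [162.5 218.6] [572.3 504.1  79.7] [565. 494.  68.] [579. 514. 102.]
scene orange [300 214   9  23 169] [304.4 224.8] [446.4 228.4  64.5] [443. 219.  41.] [453. 237.  84.]
scene orange [415 267  37  27 608] [433.6 280.4] [205.7  71.5  18.4] [187.  35.   6.] [248.  95.  20.]
scene blue [194  20  16  79 834] [201.9  59.7] [832.9 311.7 355.8] [819. 304. 270.] [876. 313. 433.]
scene blue [199 105  13  18 108] [207.  112.5] [823.9 310.2 226.4] [820. 303. 205.] [868. 313. 242.]
scene blue [331 107  12  14 135] [337.3 113.8] [ 896.9 -123.3  152. ] [ 881. -148.  136.] [ 926. -112.  162.]
scene blue [180 110  12   8  74] [185.2 113.6] [763.9 384.1 247.8] [757. 374. 240.] [772. 395. 254.]
scene blue [224 149  24  25 253] [233.2 158.7
[... 684 characters left out ...]
blue [197  74  13  11  83] [203.4  79. ] [762.9 382.6 249.4] [756. 372. 242.] [769. 393. 256.]
top blue [251 103  24   9 175] [262.9 106.9] [736.4 266.3 147.1] [729. 244. 135.] [744. 290. 152.]
top blue [210 215  16  13 162] [217.4 221. ] [489.  378.1  47.2] [478. 364.  41.] [502. 395.  60.]
top blue [ 437  237   65   44 1351] [468.2 258. ] [ 401.  -214.7   40.8] [ 359. -285.   37.] [ 443. -151.   44.]
top blue [347 239   8   8  45] [350.8 242.2] [439.4  63.4  48.8] [432.  56.  42.] [446.  70.  53.]
top red [161 177  16  17  82] [170.5 186.5] [569.6 489.8  56.2] [560. 483.  34.] [590. 505.  63.]
top red [ 80 371   6  16  37] [ 82.3 377.4] [212.  552.  392.7] [199. 548. 391.] [221. 554. 394.]
```

The shuttle sits mid-rail, with its cover upright at about (262,228) in scene and the grip at (304,225). The blue clamp is on the far (+world x) end and the white one on the near end. Next I'll work out the guide frame.

```bash
python3 - <<'E'
from h import *
f=np.load("top.npz"); im,X=f["im"],f["X"]
hsv=cv2.cvtColor(im,cv2.COLOR_RGB2HSV)
m=((X[...,2]>6)&(X[...,2]<125)&(hsv[...,1]<60)).astype(np.uint8); z=np.zeros_like(m); z[175:320,195:292]=m[175:320,195:292]
z=cv2.morphologyEx(z,cv2.MORPH_OPEN,np.ones((3,3)))
k,l,s,c=cv2.connectedComponentsWithStats(z); i=1+s[1:,4].argmax(); print(s[i])
p=X[(l==i)&(X[...,2]<16)]; r=cv2.minAreaRect(p[:,:2].astype(np.float32)); print(r, np.median(p[:,2]))
b=cv2.boxPoints(r)
# guide axes: long side = y ; blue clamp is at -y
e=[b[1]-b[0],b[2]-b[1]]; L=max(e,key=np.linalg.norm); gy=L/np.linalg.norm(L); gy=gy if gy[0]<0 else -gy
gx=np.array([gy[1],-gy[0]]); o=np.array(r[0]); print("gx",gx,"gy",gy,"o",o)
np.savez("g",gx=gx,gy=gy,o=o)
G=lambda P:np.c_[(P[:,:2]-o)@gx,(P[:,:2]-o)@gy,P[:,2]]
for n in("top","scene"):
    f=np.load(n+".npz"); im,Y=f["im"],f["X"]; q=Y.reshape(-1,3); h=cv2.cvtColor(im,cv2.COLOR_RGB2HSV).reshape(-1,3); g=G(q)
    near=(abs(g[:,0])<130)&(abs(g[:,1])<160)
    def show(t,mm):
        a=g[mm&near]
        if len(a): print(n,t,len(a),np.median(a,0).round(1),np.percentile(a,3,0).round(1),np.percentile(a,97,0).round(1))
    show("grip",(h[:,1]>150)&(h[:,0]>4)&(h[:,0]<20)&(q[:,2]>40))
    B=(h[:,1]>120)&(h[:,0]>95)&(h[:,0]<125)
    show("blue",B); show("blueknob",B&(q[:,2]>50)&(q[:,2]<62))
    show("white",(g[:,0]>45)&(g[:,1]>20)&(q[:,2]>25))
    show("cover",(q[:,2]>75)&(g[:,0]>0)&(g[:,0]<110))
    show("well rim",(q[:,2]>50)&(q[:,2]<60)&(abs(g[:,0])<40)&(h[:,1]<90))
    show("plate",(q[:,2]>6)&(q[:,2]<14))
    show("tall",(q[:,2]>95))
E
```

```text
[ 204  182   87  130 7113]
((431.1911926269531, 318.1185302734375), (303.0383605957031, 150.57020568847656), 11.096896171569824) 10.914013566639486
gx [-0.19246885  0.98130304] gy [-0.98130304 -0.19246885] o [431.19119263 318.11853027]
top grip 76 [-94.5  -2.7  84.8] [-106.3  -13.    40.6] [ 0.   3.8 89.1]
top blue 160 [ 47.1 -68.4  47.2] [ 32.7 -82.   40.6] [ 63.9 -56.3  60.4]
top blueknob 65 [ 48.3 -68.6  57.9] [ 38.6 -77.6  52.8] [ 57.2 -59.6  60.4]
top white 99 [55.  56.1 49.4] [45.8 43.5 41.5] [65.1 69.8 60. ]
top cover 91 [ 10.8  -4.5 129.2] [  8.1 -35.8 124.8] [ 14.   29.4 132.5]
top well rim 145 [ 1.5 -1.6 56.7] [-37.  -37.6  52.5] [30.8 45.8 59.7]
top plate 4436 [13.9 16.9 10.6] [ -73.2 -139.7    6.8] [ 72.4 142.   13.6]
top tall 91 [ 10.8  -4.5 129.2] [  8.1 -35.8 124.8] [ 14.   29.4 132.5]
scene grip 170 [-89.9   2.3  64.6] [-101.8   -5.7   41.3] [-81.7   5.5  84. ]
scene blue 314 [ 55.8 -58.3  38.3] [ 37.8 -78.2  15. ] [ 67.1 -53.6  57. ]
scene blueknob 53 [ 52.1 -64.4  55.8] [ 42.6 -78.1  51.2] [ 59.2 -56.6  58. ]
scene white 256 [58.1 63.2 42.1] [45.8 46.1 26.1] [67.2 70.9 57. ]
scene cover 579 [ 1.620e+01 -1.000e-01  1.034e+02] [ 11.4 -35.1  77.1] [ 20.5  31.5 127.9]
scene well rim 132 [ 2.9 29.  54.6] [-38.4 -35.8  50.4] [22.7 33.1 59.7]
scene plate 2923 [31.4 69.8  9.4] [ -68.2 -133.1    7. ] [ 75.1 149.8  12.3]
scene tall 378 [ 15.2  -0.  112.7] [ 10.3 -34.6  95.8] [ 18.3  31.6 128.2]
```

```bash
python3 - <<'E'
from h import *
im=np.load("top.npz")["im"][170:325,190:310]
cv2.imwrite("pics/t1.png",cv2.resize(im[...,::-1],None,fx=3.8,fy=3.8,interpolation=cv2.INTER_CUBIC))
E
```

```text
(no output)
```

View pics/t1.png

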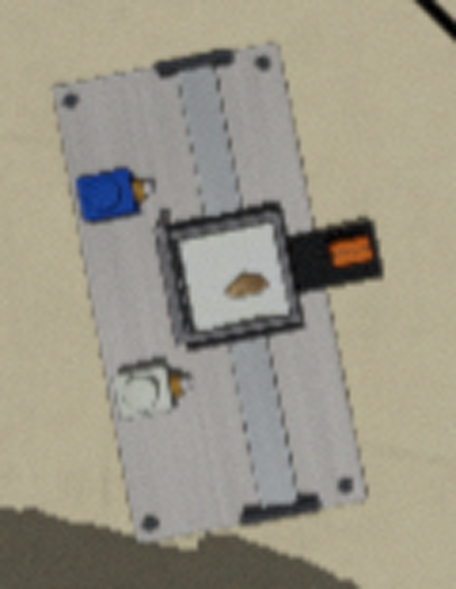

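Measured in guide coordinates from the plate centre:

| Item | Position (mm) |
|---|---|
| Grip | x -90, y about -1 |
| Hinge | x about 21 |
| Blue knob | y about -66 |
| White knob | y about +60 |

The cover stands at about 1.4 rad. Rotating +60° about tool z aligns tool x with guide x.

servo_tool([
  [0,0,0.35,-0.5,-0.25,0,0],
  [0,0,0.699,-0.95,-0.45,0,0],
  [0,0,0.699,-0.95,-0.45,0,0],
  [0,0,0.699,-0.95,-0.45,0,0],
  [0,0,0.699,-0.95,-0.45,0,0],
  [0,0,0.699,-0.95,-0.45,0,0],
  [0,0,0.699,-0.95,-0.45,0,0],
  [0,0,0.699,-0.95,-0.45,0,0],
])

```text
t: 1.1
ee_pos: [352.4, 444.9, 222.5]
orientation: [1.994, 2.428, -0.001]
ft_force: [0.8, -0.1, 0.5]
width: 11.3
grasp_force: 0.0
```

```bash
cat > s.py <<'E'
from h import *
g=np.load("g.npz"); gx,gy,o=g["gx"],g["gy"],g["o"]
from scipy.spatial.transform import Rotation as R
s=ctrl.get_obs(); p=s["ee_pos"]; r=R.from_rotvec(s["orientation"]).as_matrix()
print("t",round(s["t"],2),"guide",round((p[:2]-o)@gx,1),round((p[:2]-o)@gy,1),"z",round(p[2],1),"tool x,y",r[:2,0].round(3),r[:2,1].round(3),"tz",r[:,2].round(3),"F",s["ft_force"].round(1),"w",round(s["width"],1),"gf",round(s["grasp_force"],1),gx.round(3))
E
python3 s.py
```

```text
t 1.1 guide 139.6 52.9 z 222.5 tool x,y [-0.195  0.981] [0.981 0.195] tz [-0. -0. -1.] F [ 0.8 -0.1  0.5] w 11.3 gf 0.0 [-0.192  0.981]
```

servo_tool([
  [0,0,0,-0.2,0.135,0.2,0],
  [0,0,0,-0.4,0.27,0.4,0],
  [0,0,0,-0.4,0.27,0.56,0],
  [0,0,0,-0.4,0.27,0.56,0],
  [0,0,0,-0.4,0.27,0.56,0],
  [0,0,0,-0.4,0.27,0.56,0],
])

```text
t: 1.85
ee_pos: [421.3, 378.1, 112.3]
orientation: [1.994, 2.427, 0.004]
ft_force: [0.1, 0.2, -0.0]
width: 0.2
grasp_force: 0.0
```

```bash
python3 s.py
```

```text
t 1.85 guide 60.7 -1.8 z 112.3 tool x,y [-0.194  0.981] [0.981 0.194] tz [ 0.002  0.002 -1.   ] F [ 0.1  0.2 -0. ] w 0.2 gf 0.0 [-0.192  0.981]
```

servo_tool([
  [0,0,0,-0.12,0,0,0],
  [0,0,0,-0.185,0,0.01,0],
  [0,0,0,-0.25,0,0.04,0],
  [0,0,0,-0.305,0,0.07,0],
  [0,0,0,-0.35,0,0.12,0],
  [0,0,0,-0.38,0,0.16,0],
  [0,0,0,-0.4,0,0.2,0],
  [0,0,0,-0.4,0,0.23,0],
  [0,0,0,-0.4,0,0.24,0],
  [0,0,0,-0.4,0,0.24,0],
])

```text
t: 3.1
ee_pos: [436.2, 298.5, 62.5]
orientation: [-1.996, -2.426, 0.0]
ft_force: [1.0, 0.4, 0.4]
width: 0.4
grasp_force: 0.0
```

```bash
python3 s.py
```

```text
t 3.1 guide -20.2 -1.2 z 62.5 tool x,y [-0.193  0.981] [0.981 0.193] tz [-0. -0. -1.] F [1.  0.4 0.4] w 0.4 gf 0.0 [-0.192  0.981]
```

Press gently until I feel contact.

servo_tool([
  [0,0,0,-0.04,0,0.01,0],
  [0,0,0,-0.08,0,0.015,0],
  [0,0,0,-0.08,0,0.02,0],
  [0,0,0,-0.08,0,0.02,0],
  [0,0,0,-0.08,0,0.02,0],
])

```text
t: 3.72
ee_pos: [442.2, 284.6, 61.3]
orientation: [1.995, 2.424, 0.011]
ft_force: [-0.6, 3.7, 18.4]
width: 0.5
grasp_force: 8.9
```

```bash
python3 s.py
```

```text
t 3.73 guide -35.0 -4.3 z 61.3 tool x,y [-0.192  0.981] [0.981 0.192] tz [ 0.006  0.004 -1.   ] F [-0.6  3.7 18.4] w 0.5 gf 8.9 [-0.192  0.981]
```

servo_tool([
  [0,0,0,0,0,-0.15,0],
  [0,0,0,0,0,-0.35,40],
  [0,0,0,-0.15,0,-0.4,40],
  [0,0,0,-0.28,0,-0.4,40],
  [0,0,0,-0.28,0,-0.4,40],
  [0,0,0,-0.28,0,-0.4,40],
])

```text
t: 4.47
ee_pos: [450.2, 227.9, 138.7]
orientation: [-1.997, -2.425, -0.001]
ft_force: [0.0, 0.7, -0.4]
width: 39.8
grasp_force: 0.0
```

```bash
python3 s.py; python3 - <<'E'
from h import *
im,X=cloud("scene"); np.savez("scene1",im=im,X=X)
cv2.imwrite("pics/s1.png",cv2.resize(im[170:320,180:380,::-1],None,fx=4,fy=4,interpolation=cv2.INTER_CUBIC))
E
```

```text
t 4.47 guide -92.2 -1.3 z 138.7 tool x,y [-0.192  0.981] [0.981 0.192] tz [ 0.  0. -1.] F [ 0.   0.7 -0.4] w 39.8 gf 0.0 [-0.192  0.981]
```

View pics/s1.png

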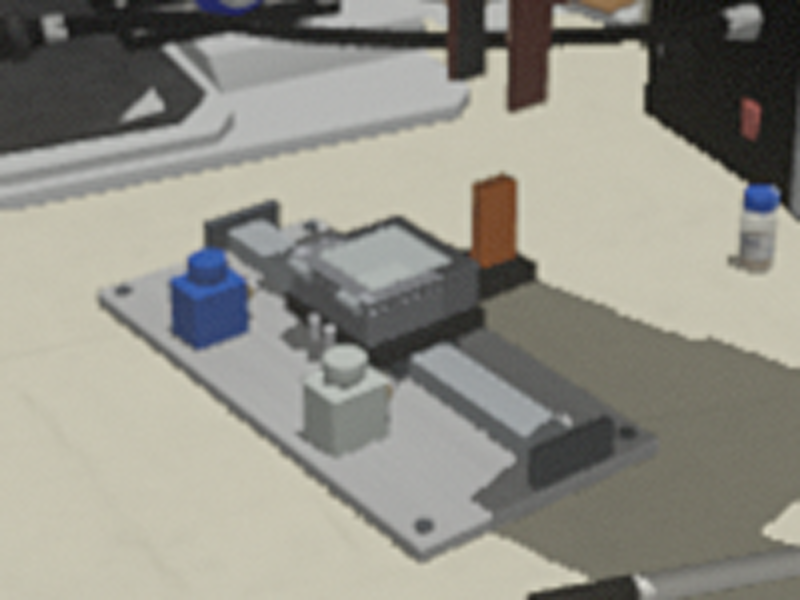

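The cover lies flat and shut at about (385,255), the fingers are straight above the grip at (495,220), and the blue clamp is at (208,300). Descending.

servo_tool([
  [0,0,0,0.01,0,0.2,40],
  [0,0,0,0.01,0,0.35,40],
  [0,0,0,0.01,0,0.42,40],
  [0,0,0,0.01,0,0.42,40],
  [0,0,0,0.01,0,0.42,14],
  [0,0,0,0.01,0,0.42,0],
  [0,0,0,0.01,0,0.42,0],
  [0,0,0,0.01,0,0.42,0],
])

```text
t: 5.52
ee_pos: [450.5, 230.0, 55.5]
orientation: [1.996, 2.425, 0.003]
ft_force: [0.8, 0.1, 6.2]
width: 13.9
grasp_force: 30.0
```

```bash
python3 s.py;python3 - <<'E'
from h import *
g=np.load("g.npz"); gx,gy,o=g["gx"],g["gy"],g["o"]
for n in("scene","top"):
    im,X=cloud(n); h=cv2.cvtColor(im,cv2.COLOR_RGB2HSV).reshape(-1,3); q=X.reshape(-1,3)
    a=np.c_[(q[:,:2]-o)@gx,(q[:,:2]-o)@gy,q[:,2]]; near=(abs(a[:,0])<130)&(abs(a[:,1])<140)
    B=near&(h[:,1]>120)&(h[:,0]>95)&(h[:,0]<125)&(q[:,2]>51)&(q[:,2]<60)
    C=near&(abs(a[:,0]+10)<22)&(q[:,2]>59)&(q[:,2]<66)
    for m in(B,C):
        if m.any(): print(n,m.sum(),np.median(a[m],0).round(1),np.percentile(a[m],3,0).round(1),np.percentile(a[m],97,0).round(1))
E
```

```text
t 5.53 guide -90.2 -2.0 z 55.5 tool x,y [-0.192  0.981] [0.981 0.192] tz [ 0.002  0.001 -1.   ] F [0.8 0.1 6.2] w 13.9 gf 30.0 [-0.192  0.981]
scene 50 [ 51.8 -66.3  55.7] [ 42.5 -77.8  51.6] [ 59.  -57.8  57.4]
scene 351 [-10.1   0.   61.1] [-29.8 -34.3  59.3] [10.1 32.3 62.9]
top 61 [ 48.6 -68.8  57.4] [ 38.5 -77.9  53.5] [ 57.7 -59.8  59.5]
top 157 [ 5.1  6.8 62.8] [ -4.3 -33.7  59.5] [11.6 31.5 65.6]
```

servo_tool([
  [0,0,0,0,0.05,0,0],
  [0,0,0,0,0.1,0,0],
  [0,0,0,0,0.15,0,0],
  [0,0,0,0,0.2,0,0],
  [0,0,0,0,0.23,0,0],
  [0,0,0,0,0.23,0,0],
  [0,0,0,0,0.23,0,0],
])

```text
t: 6.5
ee_pos: [495.8, 238.8, 55.5]
orientation: [1.996, 2.425, 0.003]
ft_force: [0.4, 0.2, 6.6]
width: 13.6
grasp_force: 30.0
```

```bash
python3 s.py
```

```text
t 6.5 guide -90.2 -48.1 z 55.5 tool x,y [-0.192  0.981] [0.981 0.192] tz [ 0.002  0.001 -1.   ] F [0.4 0.2 6.6] w 13.6 gf 30.0 [-0.192  0.981]
```

servo_tool([
  [0,0,0,0,0.02,0,0],
  [0,0,0,0,0.035,0,0],
  [0,0,0,0,0.035,0,0],
])

```text
t: 6.88
ee_pos: [502.6, 240.2, 55.5]
orientation: [1.996, 2.425, 0.003]
ft_force: [0.4, 0.6, 5.9]
width: 14.2
grasp_force: 30.0
```

servo_tool([
  [0,0,0,0,0.01,0,0],
  [0,0,0,0,0.01,0,0],
])

```text
t: 7.12
ee_pos: [503.9, 240.4, 55.5]
orientation: [1.996, 2.425, 0.001]
ft_force: [-2.1, 1.0, 8.4]
width: 13.9
grasp_force: 30.0
```

servo_tool([
  [0,0,0,0,0.01,0,0],
  [0,0,0,0,0.01,0,0],
])

```text
t: 7.38
ee_pos: [504.6, 240.5, 55.4]
orientation: [-1.996, -2.425, 0.002]
ft_force: [-5.4, -0.5, 11.7]
width: 13.9
grasp_force: 30.0
```

```bash
python3 s.py
```

```text
t 7.38 guide -90.3 -57.1 z 55.4 tool x,y [-0.192  0.981] [0.981 0.192] tz [-0.002 -0.    -1.   ] F [-5.4 -0.5 11.7] w 13.9 gf 30.0 [-0.192  0.981]
```

servo_tool([
  [0,0,0,0,0.01,0,0],
  [0,0,0,0,0.01,0,0],
])

```text
t: 7.62
ee_pos: [506.4, 240.8, 55.4]
orientation: [-1.996, -2.425, 0.002]
ft_force: [-5.8, -0.9, 13.3]
width: 14.0
grasp_force: 30.0
```

servo_tool([
  [0,0,0,0,0.01,0,0],
  [0,0,0,0,0.01,0,0],
])

```text
t: 7.88
ee_pos: [509.0, 241.3, 55.4]
orientation: [-1.996, -2.425, 0.001]
ft_force: [-2.9, 0.1, 8.7]
width: 13.9
grasp_force: 30.0
```

```bash
python3 s.py
```

```text
t 7.88 guide -90.3 -61.6 z 55.4 tool x,y [-0.192  0.981] [0.981 0.192] tz [-0.001 -0.    -1.   ] F [-2.9  0.1  8.7] w 13.9 gf 30.0 [-0.192  0.981]
```

servo_tool([
  [0,0,0,0,0.01,0,0],
  [0,0,0,0,0.01,0,0],
])

```text
t: 8.12
ee_pos: [512.3, 242.0, 55.5]
orientation: [1.996, 2.425, 0.003]
ft_force: [0.6, -0.0, 4.9]
width: 14.0
grasp_force: 30.0
```

servo_tool([
  [0,0,0,0,0.01,0,0],
  [0,0,0,0,0.01,0,0],
])

```text
t: 8.38
ee_pos: [514.7, 242.6, 55.5]
orientation: [1.996, 2.425, 0.004]
ft_force: [3.3, 0.6, 5.2]
width: 13.9
grasp_force: 30.0
```

servo_tool([
  [0,0,0,0,0.005,0,0],
  [0,0,0,0,0.005,0,0],
  [0,0,0,0,0.005,0,0],
])

```text
t: 8.75
ee_pos: [515.3, 242.6, 55.5]
orientation: [1.996, 2.425, 0.003]
ft_force: [0.7, -0.2, 6.2]
width: 14.0
grasp_force: 30.0
```

```bash
python3 s.py
```

```text
t 8.75 guide -90.3 -68.0 z 55.5 tool x,y [-0.192  0.981] [0.981 0.192] tz [ 0.002  0.001 -1.   ] F [ 0.7 -0.2  6.2] w 14.0 gf 30.0 [-0.192  0.981]
```

servo_tool([
  [0,0,0,0,0.005,0,0],
  [0,0,0,0,0.005,0,0],
  [0,0,0,0,0.005,0,0],
])

```text
t: 9.12
ee_pos: [516.0, 242.8, 55.5]
orientation: [1.996, 2.425, 0.002]
ft_force: [-0.1, 0.3, 8.1]
width: 14.0
grasp_force: 30.0
```

```bash
python3 s.py; python3 - <<'E'
from h import *
g=np.load("g.npz"); gx,gy,o=g["gx"],g["gy"],g["o"]
im,X=cloud("scene"); h=cv2.cvtColor(im,cv2.COLOR_RGB2HSV).reshape(-1,3); q=X.reshape(-1,3)
a=np.c_[(q[:,:2]-o)@gx,(q[:,:2]-o)@gy,q[:,2]]; near=(abs(a[:,0])<130)&(abs(a[:,1])<140)
C=near&(abs(a[:,0]+10)<22)&(q[:,2]>59)&(q[:,2]<66)
print(np.median(a[C],0).round(1),np.percentile(a[C],3,0).round(1),np.percentile(a[C],97,0).round(1))
cv2.imwrite("pics/s2.png",cv2.resize(im[190:290,190:330,::-1],None,fx=5.5,fy=5.5,interpolation=cv2.INTER_CUBIC))
E
```

```text
t 9.12 guide -90.3 -68.7 z 55.5 tool x,y [-0.192  0.981] [0.981 0.192] tz [ 0.001  0.001 -1.   ] F [-0.1  0.3  8.1] w 14.0 gf 30.0 [-0.192  0.981]
[-10.6 -67.8  61.1] [ -30.6 -101.2   59.3] [ 10.9 -34.1  63.3]
```

View pics/s2.png

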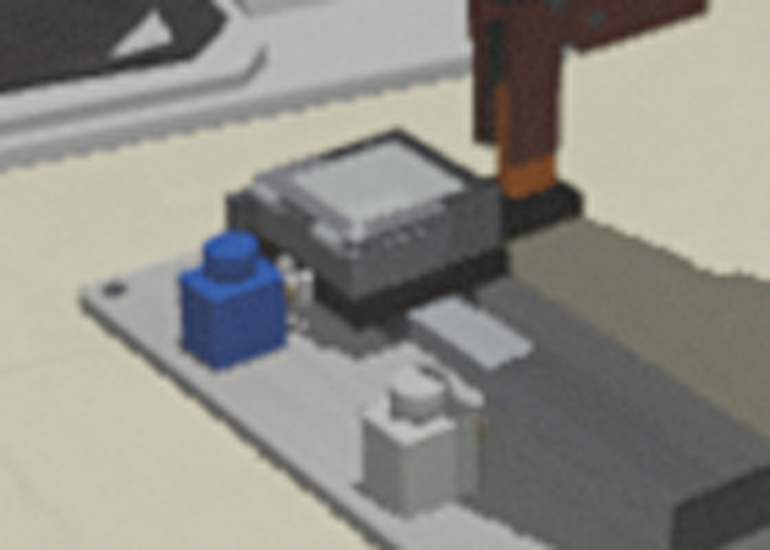

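The ball at about (292,285) sits between the ridges, and the cover is shut. I'll make a small probe to centre it.

servo_tool([
  [0,0,0,0,0.005,0,0],
  [0,0,0,0,0.005,0,0],
  [0,0,0,0,0.005,0,0],
])

```text
t: 9.55
ee_pos: [516.7, 242.9, 55.5]
orientation: [1.996, 2.425, 0.001]
ft_force: [-0.6, 0.3, 8.2]
width: 13.6
grasp_force: 30.0
```

```bash
python3 s.py
```

```text
t 9.55 guide -90.3 -69.4 z 55.5 tool x,y [-0.192  0.981] [0.981 0.192] tz [ 0.001  0.    -1.   ] F [-0.6  0.3  8.2] w 13.6 gf 30.0 [-0.192  0.981]
```

servo_tool([
  [0,0,0,0,-0.002,0,0],
  [0,0,0,0,-0.002,0,0],
  [0,0,0,0,-0.002,0,0],
  [0,0,0,0,-0.002,0,0],
])

```text
t: 10.05
ee_pos: [516.5, 242.9, 55.5]
orientation: [1.996, 2.425, 0.002]
ft_force: [-0.2, 0.5, 8.9]
width: 13.4
grasp_force: 30.0
```

```bash
python3 s.py; python3 -c "
from workcell import ctrl
print(ctrl.close_job())"
```

```text
t 10.05 guide -90.3 -69.2 z 55.5 tool x,y [-0.192  0.981] [0.981 0.192] tz [ 0.001  0.001 -1.   ] F [-0.2  0.5  8.9] w 13.4 gf 30.0 [-0.192  0.981]
the job is handed in; nothing more can be done
None
```

The job is handed in at about 10 s of the 51 s: cover pressed shut, shuttle seated in the blue clamp's notch as judged by the force readings and a picture, and the orange grip still pinched at 30 N; no verdict came back.

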